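# Set a telescopic stand leg to its red length mark and close its cam lever

### The job

Take the yellow grip sleeve on the crossbar of the telescopic stand leg, draw the leg out of its channel until its orange pointer is at the red length mark (not the black or the green one), and hold it there a moment against its spring. Without letting go, slide the sleeve along the crossbar so that your fingers push the blue cam lever over until it is fully closed, with the pointer staying at the red mark. Finish while still holding the leg by the sleeve at the red mark with the lever closed, and leave the other things on the bench undisturbed.

Things in the scene. Friction and masses are not known exactly. Their poses are not given: they have to be found in the camera images.
- cradle: Wooden cradle fixed to the bench (place and yaw vary): board 240 (x) x 400 (y) x 12 mm, aluminium channel 44 mm wide along its y, top 60 mm up, and a white scale strip at x 105 to 139 mm, top 55 mm up. Origin at bench height under the channel's centre; z up. Its +y is the way the leg is drawn out, its +x the way the sleeve slides to close the lever.
- leg (a joint): Draw-out of the dark inner leg along the cradle's +y, m: 0 fully in (start), 0.15 stop. A spring always pulls it in with 5 N (at 0) to 7 N (at 0.15): it runs back if let go, even with the lever closed (a nut secures it later), so it must stay held. Crossbar, sleeve, lever and pointer ride on the leg.
- sleeve: Yellow grip sleeve, origin at its centre, 105 mm above the bench: 30 mm long (cradle x), 22 mm wide (cradle y, the way to pinch it), 22 mm high. Held by it, the leg moves with it in y; along x it slides easily (0.6 N) on the crossbar from cradle x = -62 mm to +63 mm, starting near the -62 mm end. Free on both y sides; the bracket foot below has its top 70 mm above the bench. Axes as the cradle's.
- bar_mid (a point): Point on the axis of the leg's steel crossbar (rod 12 mm thick along the cradle's x, 105 mm above the bench) at cradle x = 0, between posts 16 mm wide at cradle x = -99 and +91 mm (tops 116 mm up). At leg = 0 it is at cradle y = -80 mm. The sleeve passes under the lever: the sides of the fingers gripping it, standing above it, push the lever.
- cam_lever (a joint): Angle of the blue cam lever, rad: 0 fully open (leaning 0.4 to the cradle's -x), 0.8 closed against its stop (leaning 0.4 to +x). Stays where left; takes 2 to 3 N. 14 mm wide; underside 121, top 133 mm above the bench. Pivot at cradle x = 35 mm, 85 mm from the rod towards cradle -y; it reaches 115 mm from the pivot, across the rod. Fingers 22 mm wide close it at sleeve x = 20 to 45 mm.
- lever_tip (a point): Point 105 mm from the pivot on the middle of the blue lever, 127 mm above the bench.
- pointer (a point): Tip of the orange pointer of the leg, at the far (+x) end of the bracket under the crossbar, in line with the rod: cradle x = 110 mm, 66 mm above the bench. It is at the mark when its cradle y equals that of the red mark.
- mark_red: Red length mark: clip 36 (x) x 6 (y) x 8 mm fixed on the white scale strip beside the leg. Origin at the centre of its underside, 55 mm above the bench; axes as the cradle's. Needs the leg drawn out between 45 and 135 mm; red, black and green change places.
- contactor: Bystander: grey and blue contactor 45 x 74 x 66 mm, loose, origin under its centre.
- stop_button_box: Bystander: yellow 68 mm box with a red button, 72 mm high, loose, origin under its centre.
- screwdriver: Bystander: loose screwdriver lying on the bench.
- pliers: Bystander: loose pliers with a red and a blue handle, 165 mm long, 12 mm high.
- terminal_block: Bystander: cream terminal block 30 x 90 x 28 mm, loose, beside the cradle on the robot's side.
- lamp_lens: Bystander: green lamp lens 36 mm in diameter, 30 mm high, loose, beside the cradle on the robot's side.

How it is judged:
On the way, in this order (a step that is already met when the one before it is completed fails the run):
1. the leg is held by its sleeve with the pointer at the red mark while the lever is still open (y of pointer in the frame of mark_red between -0.006 and 0.006 m and contact force between the fingers and sleeve above 3 N and value of joint cam_lever below 0.4 rad), for 0.2 s.
2. the lever is fully closed while the leg is still held at the red mark (y of pointer in the frame of mark_red between -0.006 and 0.006 m and contact force between the fingers and sleeve above 3 N and value of joint cam_lever above 0.7 rad), for 0.2 s.
At the end, for the whole second after the job is handed in: The fingers still hold the leg by its yellow sleeve (more than 3 N), the leg stays with the pointer within 6 mm of the red mark along the slide, and the cam lever is within 0.1 rad of its closed stop (all of step 2); the arm keeps its last pose, push and grip.
It fails at once if the lever is closed more than half way while the pointer is more than 12 mm from the red mark (value of joint cam_lever above 0.45 rad and not (y of pointer in the frame of mark_red between -0.012 and 0.012 m)).
It fails at once if a bystander is moved by more than 25 mm (distance of any of contactor, stop_button_box, screwdriver, pliers, terminal_block, lamp_lens from where it was at the start of the episode above 0.025 m).
It also fails if it takes over 42 s, if anything falls off the work surface, if the arm or the gripper's body presses on something with over 40 N, if the wrist force passes 120 N, or if a joint passes its speed limit or range.

### The arm

A 6-joint arm with a two-finger parallel gripper is mounted at the origin on the work surface. World frame = base frame: x ahead of the robot, y to its left, z up, the work surface at z = 0. Lengths are in m, angles in rad, forces in N, time in s.
With the tool pointing down it reaches from about 0.225 to 0.875 m from the base axis. Payload 3.4 kg.
Tool frame: the origin (TCP) lies midway between the tips of the shut fingers; the grasp point (between the pads) lies 19 mm behind it; x points along the fingers, y is the direction in which the jaws open and shut, and the axes are right-handed (so a half turn about x gives the same grasp; the last joint's range is limited). The gripper opens to 85 mm and grips with 20 to 120 N. Pads are 22 mm wide; open, the fingers measure 114 mm over their backs; the gripper's body (76 mm by 85 mm) begins 54 mm behind the grasp point. The pads swing forward as they close: fully open they stand 13 mm farther back than shut.
Start: joints at [1.045, 0.276, 1.505, -0, 1.361, -0.121], TCP at [0.226, 0.529, 0.231] pointing down, gripper open.
Joint ranges: [-2.89, 2.89], [-0.75, 2.08], [0.22, 2.7], [-1.18, 4.32], [0.11, 2.71], [-2.7, 2.7]. Speed limits (rad/s): [2.57, 2.57, 3.14, 3.14, 3.14, 3.14].

### API

Orientations are given as a rotation vector (axis times angle).
In Python, from station import r gives the robot as it stands.
- The arm moves only by the tool jog_arm, never from a script. Its argument "targets" is a list of rows, each a list of 3 entries, a list of its own where there are three numbers: the shift along the tool's x, y, z in mm, then the turn, a rotation vector about the tool's x, y, z in degrees, then the closure, from 0 (fully open) to 1 (shut). A call has 1 to 20 rows; each row shifts and turns the pose as measured when the row begins, along the tool's axes as they then stand; what a row does not reach is not made up. A row lasts 1/12 s, in which the tool goes at most 41.7 mm and 7.16 degrees, less where a joint would pass 70% of its speed; a pose out of reach is approached as far as the arm can. A call is refused whole if a number of a shift passes 41.7 or a number of a turn 7.16, either way. A call with a gripper value outside its range is refused whole. The fingers move at their own pace and stop on an object; the grip force is fixed at half the most. Time passes only in rows, so rows that do not move let the fingers close. It gives the time, the measured TCP pose, the force and the opening at its end, in the units of the state.
- r.state(): the state, without advancing time (a new reading comes with each control period).
- r.camera(name): name is "scene" or "side" or "wrist"; returns the picture (384x512x3 uint8, red, green, blue); there is no depth.
- r.calibration(name): a dict with "mtx" (3x3 intrinsics, pixels), "k1" (the pictures are not rectified: a ray, as slopes to the right and down, at radius r is drawn at 1 + k1 r^2 times it, then the intrinsics apply), "rvec" (rotation vector, rad) and "tvec" (3), from world to camera coordinates, as OpenCV has them; the wrist camera has in their place "hand_eye" (4x4, takes a point from camera to tool coordinates, whose origin is the TCP and whose axes are the tool frame's). Camera axes: x right, y down, z forward; pixel columns grow to the right and rows downward; lengths in m; the calibration is good to about 2 mm. A picture is of the moment at which its call begins: read the wrist's pose just before it. calibration takes no time and is no camera call.
- r.job_done(): hands the job in, once; it reports no verdict.
Trained networks look in the newest picture that a camera, given by its name, has taken for a name from the list of things; names that differ only in an ending like _2 or _b are one class to them, and where a whole thing is asked for, a point or a joint stands for the part that bears it (a point fixed in the world has none). Each returns a list of dicts, best first, with "score" (0 to 1); they miss things now and then, are a little off and sometimes report something else, mostly with a low value. They report only what shows in the picture. A call takes as long as a camera call.
- r.outline_of(camera, query): "mask" (384x512 bool, what is visible of it) and "rect" ([centre column, centre row, width, height] in pixels, round what is visible of it).
The state is a dict: "time": time; "qpos": joint angles; "qvel": joint speeds; "joint_efforts": joint torques, N m; "tool_pos": TCP position; "eef_rot": TCP orientation; "ft_force": force on the tool from outside, world axes, zero at the start; "ft_torque": the same for the moment, N m; "width": finger opening in m.
Only numpy, scipy, OpenCV 4.12 (cv2) and the standard library are available. Lean on these libraries where they do the work, as an engineer would, in place of code of your own. Each camera call takes 0.05 s, during which the arm holds its last target. There are 200 camera calls.

## Working session

There is one attempt and no reset: what is moved stays moved. The work goes in short steps, Python scripts to look and compute and a tool call to move; the robot and the scene stay as the last step left them, time stands still between calls to the robot, and variables do not carry over. Pictures are saved under pics/ and viewed, about 8 in all and at most 12, crops included, and the job is handed in when it is done.

Besides the shell and the picture viewer there is one more tool, called after "Call:" as name([rows], argument=value, ...), one row to a line, values as JSON. jog_arm: Moves the arm, as the interface text tells. Its arguments: {"type":"object","properties":{"targets":{"type":"array"}},"required":["targets"]}

```bash
mkdir -p pics; cat > h.py <<'E'
import numpy as np, cv2
from station import r
def snap(n,f=None):
    im=r.camera(n)
    if f: cv2.imwrite('pics/'+f,im[:,:,::-1])
    return im
def ray(cam,uv,st=None):
    c=r.calibration(cam); K=np.array(c['mtx']); p=np.linalg.inv(K)@np.array([uv[0],uv[1],1.])
    d=p[:2]; s=d.copy()
    for _ in range(20): s=d/(1+c['k1']*(s@s))
    v=np.array([s[0],s[1],1.])
    if cam=='wrist':
        st=st or r.state(); T=np.array(c['hand_eye']); R=cv2.Rodrigues(np.array(st['eef_rot'],float))[0]
        return np.array(st['tool_pos'])+R@T[:3,3], R@T[:3,:3]@v
    R=cv2.Rodrigues(np.array(c['rvec'],float))[0]
    return -R.T@np.array(c['tvec']).ravel(), R.T@v
def atz(cam,uv,z,st=None):
    o,d=ray(cam,uv,st); return o+d*(z-o[2])/d[2]
E
python3 - <<'E'
from h import *
s=r.state(); print(s['time'],s['tool_pos'],s['eef_rot'])
a=snap('scene','a.png'); b=snap('side','b.png')
for cam in('scene','side'):
  for q,z in(('sleeve',.105),('mark_red',.059),('pointer',.066),('cam_lever',.127),('cradle',.01)):
    for o in r.outline_of(cam,q)[:2]:
      m=o['mask']; ys,xs=np.nonzero(m)
      print(cam,q,round(o['score'],2),np.round(o['rect']),np.round(atz(cam,(xs.mean(),ys.mean()),z),4), m.sum())
cv2.imwrite('pics/ab.png',np.hstack([a,b])[:,:,::-1])
E
```

```text
0.0 [0.22616618 0.5280728  0.23044798] [ 0.31617194  1.54796713 -0.3189129 ]
scene sleeve 0.44 [209. 178.   4.   7.] [ 0.5167 -0.1262  0.105 ] 45
scene pointer 0.63 [243. 193. 133.  59.] [ 0.56   -0.0723  0.066 ] 1495
scene cam_lever 0.46 [196. 188.  44.  17.] [ 0.6079 -0.1286  0.127 ] 236
scene cam_lever 0.2 [401. 213.  29.  22.] [0.613  0.4296 0.127 ] 636
scene cradle 0.97 [241. 210. 142.  84.] [ 0.5743 -0.0231  0.01  ] 7372
side sleeve 0.55 [257. 222.   9.  15.] [ 0.527  -0.1238  0.105 ] 98
side sleeve 0.5 [186. 221.  11.  11.] [ 0.3438 -0.0286  0.105 ] 130
side pointer 0.78 [252. 202. 116.  72.] [ 0.5781 -0.0726  0.066 ] 2188
side pointer 0.25 [257. 218. 142. 113.] [ 0.5528 -0.0711  0.066 ] 8682
side cradle 0.95 [256. 218. 144. 117.] [ 0.5738 -0.0321  0.01  ] 9001
side cradle 0.54 [251. 204. 116.  72.] [ 0.5992 -0.0326  0.01  ] 2299
```

View pics/a.png

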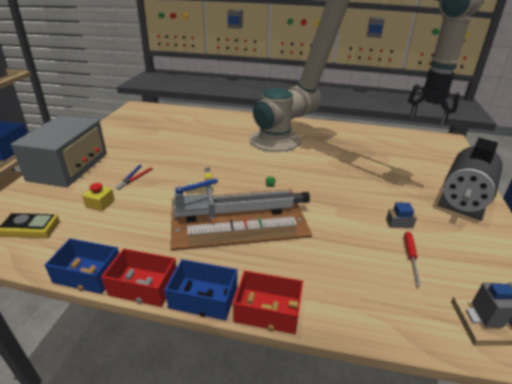

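View pics/b.png

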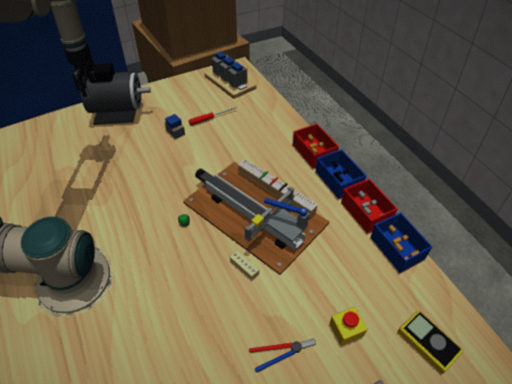

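```bash
python3 - <<'E'
from h import *
s=r.state(); R=cv2.Rodrigues(s['eef_rot'])[0]; print(R.round(3)); print(np.round(r.calibration('wrist')['hand_eye'],3), r.calibration('wrist')['mtx'])
for n,uv in (('near-left tail',(233,163)),('left',(185,203)),('bottom',(282,268)),('right',(328,221))):print(n,atz('side',uv,.012).round(4))
E
```

```text
[[ 0.     0.394  0.919]
 [ 0.     0.919 -0.394]
 [-1.     0.     0.   ]]
[[-0.001 -0.269  0.963 -0.142]
 [ 1.     0.     0.001 -0.   ]
 [-0.     0.963  0.269 -0.068]
 [ 0.     0.     0.     1.   ]] [[286.68200272   0.         256.32920793]
 [  0.         286.68200272 191.0207489 ]
 [  0.           0.           1.        ]]
near-left tail [0.5968 0.2003 0.012 ]
left [0.3855 0.1058 0.012 ]
bottom [ 0.5436 -0.2392  0.012 ]
right [ 0.7489 -0.1597  0.012 ]
```

Call:
jog_arm([
  [[-2, -27, 29], [0, 0, 0], 0],
  [[-2, -27, 29], [0, 0, 0], 0],
  [[-2, -27, 29], [0, 0, 0], 0],
  [[-2, -27, 29], [0, 0, 0], 0],
  [[-2, -27, 29], [0, 0, 0], 0],
  [[-2, -27, 29], [0, 0, 0], 0],
  [[-2, -27, 29], [0, 0, 0], 0],
  [[-2, -27, 29], [0, 0, 0], 0],
  [[-2, -27, 29], [0, 0, 0], 0],
  [[-2, -27, 29], [0, 0, 0], 0],
  [[-2, -27, 29], [0, 0, 0], 0],
  [[-2, -27, 29], [0, 0, 0], 0],
  [[-2, -27, 29], [0, 0, 0], 0],
  [[-2, -27, 29], [0, 0, 0], 0],
  [[-2, -27, 29], [0, 0, 0], 0],
  [[-2, -27, 29], [0, 0, 0], 0],
  [[-2, -27, 29], [0, 0, 0], 0],
  [[-2, -27, 29], [0, 0, 0], 0],
])

```text
time: 2.1
tool_pos: [0.5267, -0.1433, 0.2689]
eef_rot: [0.314, 1.538, -0.299]
ft_force: [0.9, 0.2, 0.2]
width: 0.0855
```

Call:
jog_arm([
  [[0, 0, 0], [-6.8, 0, 0], 0],
  [[0, 0, 0], [-6.8, 0, 0], 0],
  [[0, 0, 0], [-6.8, 0, 0], 0],
  [[0, 0, 0], [-6.8, 0, 0], 0],
  [[0, 0, 0], [-6.8, 0, 0], 0],
  [[0, 0, 0], [-6.8, 0, 0], 0],
  [[0, 0, 0], [-6, 0, 0], 0],
  [[0, 0, 0], [0, 0, 0], 0],
])

```text
time: 2.77
tool_pos: [0.5313, -0.1567, 0.2676]
eef_rot: [-0.355, 1.527, 0.353]
ft_force: [-0.3, 0.6, -0.9]
width: 0.0854
```

```bash
python3 - <<'E'
from h import *
s=r.state(); print(s['time'],s['tool_pos'],cv2.Rodrigues(s['eef_rot'])[0].round(3))
snap('wrist','w1.png')
for q,z in(('sleeve',.116),('mark_red',.063),('pointer',.066),('cam_lever',.133),('cradle',.012)):
    for o in r.outline_of('wrist',q)[:2]:
      ys,xs=np.nonzero(o['mask'])
      print(q,round(o['score'],2),np.round(o['rect']),np.round(atz('wrist',(xs.mean(),ys.mean()),z,s),4))
E
```

```text
2.7667 [ 0.53131294 -0.15666225  0.26757675] [[ 0.014 -0.437  0.899]
 [ 0.002  0.9    0.437]
 [-1.    -0.004  0.014]]
sleeve 0.57 [288. 185.  25.  28.] [ 0.5245 -0.1233  0.116 ]
mark_red 0.63 [266.  99.  71.  31.] [ 0.4553 -0.1819  0.063 ]
pointer 0.74 [351. 223. 313. 172.] [ 0.5712 -0.0632  0.066 ]
pointer 0.72 [253. 253. 113.  44.] [ 0.6402 -0.1147  0.066 ]
cam_lever 0.91 [251. 254. 114.  41.] [ 0.6067 -0.1282  0.133 ]
cradle 0.94 [351. 220. 312. 182.] [ 0.5587 -0.0287  0.012 ]
```

View pics/w1.png

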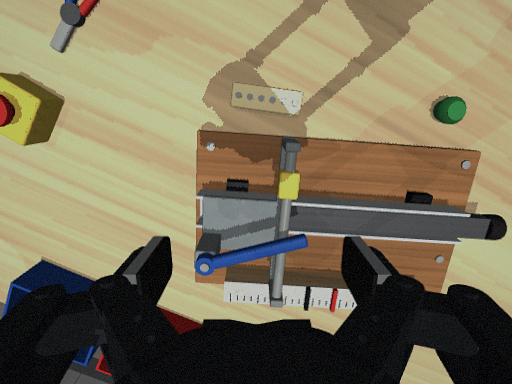

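```bash
python3 - <<'E'
from h import *
s=r.state()
P={n:atz('wrist',uv,z,s) for n,uv,z in (('c1',(197,130),.012),('c2',(480,151),.012),('c3',(195,283),.012),('postA',(291,145),.116),('postB',(277,302),.116),('red',(334,299),.063),('blk',(307,298),.063),('sleeve',(289,185),.116),('sl_net',(288,185),.105),('legend',(488,227),.06))}
for k,v in P.items(): print(k,v.round(4))
f=lambda a,b:np.degrees(np.arctan2(*(P[b]-P[a])[1::-1]))
print('yaw',f('c1','c2')-90,f('c1','c3'),f('postA','postB'))
y=np.radians(np.mean([f('c1','c2')-90,f('postA','postB')])); 
ex=np.array([np.cos(y),np.sin(y)]);ey=np.array([-ex[1],ex[0]])
bm=P['postA'][:2]+ (P['postB']-P['postA'])[:2]*99/190
o=bm+0.08*ey; print('yaw',np.degrees(y),'origin',o, 'board ctr', ((P['c1']+P['c2'])/2)[:2]+.12*ex)
for k,v in P.items(): print(k,np.round([ex@(v[:2]-o),ey@(v[:2]-o)],4))
im=cv2.imread('pics/w1.png')[240:330,180:420]; cv2.imwrite('pics/w1c.png',cv2.resize(im,None,fx=3,fy=3,interpolation=2))
E
```

```text
c1 [ 0.5308 -0.2474  0.012 ]
c2 [0.384  0.1206 0.012 ]
c3 [ 0.7549 -0.1588  0.012 ]
postA [ 0.4865 -0.1395  0.116 ]
postB [ 0.6609 -0.0669  0.116 ]
red [0.6562 0.0257 0.063 ]
blk [ 0.6714 -0.0099  0.063 ]
sleeve [ 0.5248 -0.1218  0.116 ]
sl_net [ 0.5274 -0.1204  0.105 ]
legend [0.4711 0.1581 0.06  ]
yaw 21.743800968157345 21.574813425649488 22.60914417665706
yaw 22.176472572407203 origin [ 0.54716516 -0.02759049] board ctr [ 0.56849538 -0.01814155]
c1 [-0.0982 -0.1974]
c2 [-0.0952  0.1988]
c3 [ 0.1429 -0.1999]
postA [-0.0984 -0.0807]
postB [ 0.0905 -0.0793]
red [0.1211 0.0081]
blk [ 0.1217 -0.0305]
sleeve [-0.0563 -0.0788]
sl_net [-0.0533 -0.0785]
legend [-0.0004  0.2007]
```

View pics/w1c.png

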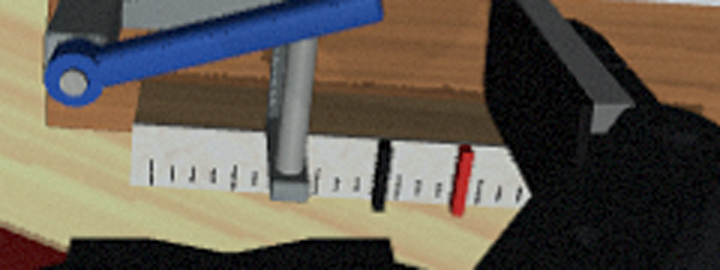

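Call:
jog_arm([
  [[0, 0, 0], [3.9, 0.8, 0], 0],
  [[0, 0, 0], [0, 0, 0], 0],
])

```text
time: 3.23
tool_pos: [0.5312, -0.1565, 0.2678]
eef_rot: [-0.299, 1.55, 0.292]
ft_force: [0.2, -0.4, -0.3]
width: 0.0854
```

```bash
cat >> h.py <<'E'
Y=np.radians(22.); EX=np.array([np.cos(Y),np.sin(Y),0]);EY=np.array([-EX[1],EX[0],0]); O=np.array([.54717,-.02759,0])
def rep():
    s=r.state(); R=cv2.Rodrigues(s['eef_rot'])[0]; p=s['tool_pos']-O
    print('t',round(s['time'],2),'cradle tcp mm',np.round(1000*np.array([EX@p,EY@p,p[2]]),1),'w',round(s['width'],4),'F',np.round([EX@s['ft_force'],EY@s['ft_force'],s['ft_force'][2]],1))
    E=np.array([-np.array([0,0,1]),EY,EX]); print('tool-frame fix rotvec deg',np.degrees(cv2.Rodrigues(R.T@E.T)[0]).ravel().round(2))
    return s,R,E
def togo(x,y,z):
    s,R,E=rep(); d=(O+EX*x+EY*y+np.array([0,0,z])-s['tool_pos']); print('togo tool mm',(1000*R.T@d).round(1))
E
python3 -c "
from h import *
togo(-.0565,-.0795,.086)"
```

```text
t 3.23 cradle tcp mm [ -63.1 -113.6  267.8] w 0.0854 F [ 0.1 -0.5 -0.3]
tool-frame fix rotvec deg [-0.42 -0.01  0.24]
togo tool mm [181.6  34.9   6.4]
```

Call:
jog_arm([
  [[20, 18, 3], [-0.4, 0, 0.2], 0],
  [[30, 17, 3], [0, 0, 0], 0],
  [[35, 0, 0], [0, 0, 0], 0],
  [[30, 0, 0], [0, 0, 0], 0],
  [[0, 0, 0], [0, 0, 0], 0],
])

```text
time: 3.65
tool_pos: [0.5269, -0.122, 0.1525]
eef_rot: [-0.309, 1.539, 0.299]
ft_force: [-1.1, 0.2, 0.1]
width: 0.0851
```

```bash
python3 - <<'E'
from h import *
togo(-.0565,-.0795,.086); s=r.state()
snap('wrist','w2.png')
o=r.outline_of('wrist','sleeve')
for q in o[:2]:
  ys,xs=np.nonzero(q['mask']); p=atz('wrist',(xs.mean(),ys.mean()),.113,s)-O; print(q['score'],q['rect'],EX@p,EY@p)
E
```

```text
t 3.65 cradle tcp mm [-54.2 -79.9 152.5] w 0.0851 F [-0.9  0.5  0.1]
tool-frame fix rotvec deg [0.23 0.48 0.46]
togo tool mm [66.5  1.  -2.9]
0.66 [257.1, 215.8, 32.0, 46.0] -0.056830645083441204 -0.07930800735934745
```

View pics/w2.png

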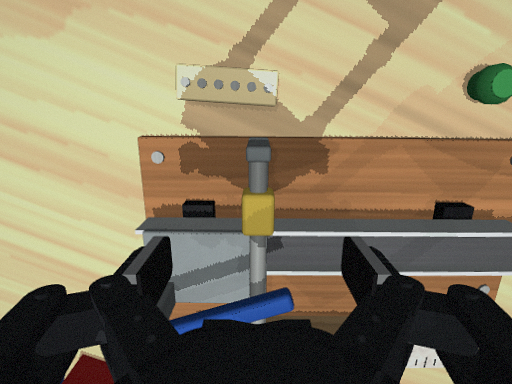

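The sleeve sits at (258, 213), centred between the fingers, and the rod runs straight down the image. I'll descend and grip.

Call:
jog_arm([
  [[25, 0.5, -2], [0, 0.4, 0.4], 0],
  [[25, 0, -1], [0, 0, 0], 0],
  [[16, 0, 0], [0, 0, 0], 0],
  [[0, 0, 0], [0, 0, 0], 0.3],
  [[0, 0, 0], [0, 0, 0], 1],
  [[0, 0, 0], [0, 0, 0], 1],
  [[0, 0, 0], [0, 0, 0], 1],
  [[0, 0, 0], [0, 0, 0], 1],
  [[0, 0, 0], [0, 0, 0], 1],
  [[0, 0, 0], [0, 0, 0], 1],
])

```text
time: 4.58
tool_pos: [0.5343, -0.1183, 0.1077]
eef_rot: [-0.296, 1.523, 0.303]
ft_force: [3.0, -5.0, -16.9]
width: 0.0198
```

```bash
python3 -c "
from h import *
togo(-.0565,-.0795+.088,.086)"
```

```text
t 4.58 cradle tcp mm [-45.9 -79.3 107.7] w 0.0198 F [  0.9  -5.8 -16.9]
tool-frame fix rotvec deg [-0.06  1.55  0.06]
togo tool mm [ 21.3  87.8 -11.3]
```

Call:
jog_arm([
  [[0, 0, 0], [0, 0, 0], 0],
  [[0, 0, 0], [0, 0, 0], 0],
  [[0, 0, 0], [0, 0, 0], 0],
  [[0, 0, 0], [0, 0, 0], 0],
  [[0, 0, 0], [0, 0, 0], 0],
])

```text
time: 5.0
tool_pos: [0.5387, -0.1208, 0.1131]
eef_rot: [-0.301, 1.514, 0.297]
ft_force: [-0.3, -0.1, 0.9]
width: 0.0788
```

```bash
python3 - <<'E'
from h import *
togo(-.0565,-.0795,.086); s=r.state()
snap('wrist','w3.png')
for q in r.outline_of('wrist','sleeve')[:2]:
  ys,xs=np.nonzero(q['mask']); p=atz('wrist',(xs.mean(),ys.mean()),.113,s)-O; print(q['score'],q['rect'],EX@p,EY@p)
E
```

```text
t 5.0 cradle tcp mm [-42.8 -83.3 113.1] w 0.0788 F [-0.3  0.   0.9]
tool-frame fix rotvec deg [-0.08  2.01  0.53]
togo tool mm [ 26.5   4.  -14.7]
0.9 [263.4, 216.9, 40.4, 60.9] -0.05817563384768244 -0.07936605913040666
```

View pics/w3.png

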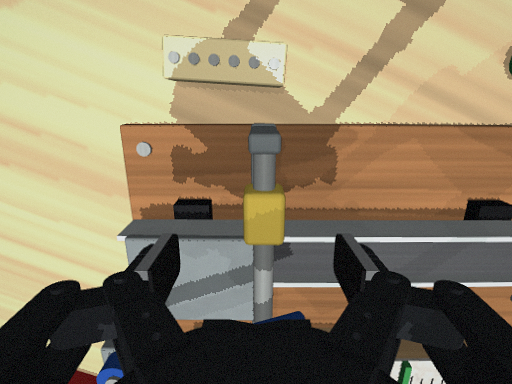

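The sleeve is untouched at (263, 217), but the arm drifted up and toward +x, so the pinch was only shallow. I'll descend again and check before closing.

Call:
jog_arm([
  [[0, 2, -8], [0, 1, 0.3], 0],
  [[14, 2, -7], [0, 1, 0.2], 0],
  [[13, 0, 0], [0, 0, 0], 0],
])

```text
time: 5.35
tool_pos: [0.5242, -0.1238, 0.0871]
eef_rot: [-0.303, 1.548, 0.297]
ft_force: [-0.6, 0.2, 0.3]
width: 0.0855
```

```bash
python3 -c "
from h import *
togo(-.058,-.0795,.086)"
```

```text
t 5.35 cradle tcp mm [-57.3 -80.6  87.1] w 0.0855 F [-0.5  0.4  0.3]
tool-frame fix rotvec deg [-0.08  0.08  0.25]
togo tool mm [ 1.1  1.1 -0.7]
```

Call:
jog_arm([
  [[1, 1, -1], [0, 0, 0.2], 1],
  [[0, 0, 0], [0, 0, 0], 1],
  [[0, 0, 0], [0, 0, 0], 1],
])

```text
time: 5.6
tool_pos: [0.5187, -0.1223, 0.0817]
eef_rot: [-0.297, 1.558, 0.304]
ft_force: [-0.5, -0.3, -0.6]
width: 0.0514
```

```bash
python3 -c "
from h import *
togo(-.058,-.0795,.086)"
```

```text
t 5.6 cradle tcp mm [-61.8 -77.1  81.7] w 0.0514 F [-0.5 -0.1 -0.6]
tool-frame fix rotvec deg [-0.08 -0.39 -0.32]
togo tool mm [-4.3 -2.3  3.8]
```

Call:
jog_arm([
  [[-3, -2, 3], [0, 0, 0], 1],
  [[0, 0, 0], [0, 0, 0], 1],
  [[0, 0, 0], [0, 0, 0], 1],
  [[0, 0, 0], [0, 0, 0], 1],
])

```text
time: 5.93
tool_pos: [0.5223, -0.1231, 0.085]
eef_rot: [-0.297, 1.559, 0.304]
ft_force: [-0.3, 0.6, -2.0]
width: 0.0212
```

```bash
python3 -c "
from h import *
togo(-.058,-.0795,.086)"
```

```text
t 5.93 cradle tcp mm [-58.8 -79.3  85. ] w 0.0212 F [-0.   0.7 -2. ]
tool-frame fix rotvec deg [-0.08 -0.45 -0.35]
togo tool mm [-1.  -0.2  0.8]
```

Gripped at 21 mm opening with the pose on target. One settling row, then pull along +y.

Call:
jog_arm([
  [[0, 0, 0], [0, 0, 0], 1],
  [[0, 6, 0], [0, 0, 0], 1],
  [[0, 12, 0], [0, 0, 0], 1],
  [[0, 14, 0], [0, 0, 0], 1],
  [[0, 14, 0], [0, 0, 0], 1],
  [[0, 12, 0], [0, 0, 0], 1],
  [[0, 6, 0], [0, 0, 0], 1],
])

```text
time: 6.52
tool_pos: [0.5049, -0.0743, 0.085]
eef_rot: [-0.317, 1.549, 0.285]
ft_force: [2.1, -5.7, -5.0]
width: 0.0213
```

```bash
python3 -c "
from h import *
togo(-.058,-.0795+.088,.086)"
```

```text
t 6.52 cradle tcp mm [-56.7 -27.5  85. ] w 0.0213 F [-0.2 -6.1 -5. ]
tool-frame fix rotvec deg [ 0.01 -0.17  1.16]
togo tool mm [-1.7 35.9 -1.3]
```

Call:
jog_arm([
  [[0, 10, 0], [0, 0, 0.4], 1],
  [[0, 11, 0], [0, 0, 0.4], 1],
  [[0, 9, 0], [0, 0, 0.3], 1],
  [[0, 5, 0], [0, 0, 0], 1],
  [[0, 3, 0], [0, 0, 0], 1],
  [[0, 1, 0], [0, 0, 0], 1],
])

```text
time: 7.02
tool_pos: [0.4936, -0.0445, 0.085]
eef_rot: [-0.318, 1.547, 0.289]
ft_force: [1.9, -5.7, -3.7]
width: 0.0212
```

```bash
python3 - <<'E'
from h import *
togo(-.058,-.0795+.088,.086); s=r.state()
im=snap('wrist','w4.png')
for q,z in(('mark_red',.063),('pointer',.066)):
  for o in r.outline_of('wrist',q)[:2]: print(q,round(o['score'],2),np.round(o['rect']))
a=snap('side'); b=snap('scene')
c=[cv2.resize(x,(400,300),interpolation=2) for x in (a[150:270,180:340],b[160:250,170:290],im[192:,256:],im[192:,:256])]
cv2.imwrite('pics/c4.png',np.vstack([np.hstack(c[:2]),np.hstack(c[2:])])[:,:,::-1])
E
```

```text
t 7.02 cradle tcp mm [-56.    4.4  85. ] w 0.0212 F [-0.3 -6.  -3.7]
tool-frame fix rotvec deg [ 0.18 -0.05  1.09]
togo tool mm [-1.1  4.1 -2. ]
mark_red 0.57 [255. 250. 510. 208.]
```

View pics/c4.png

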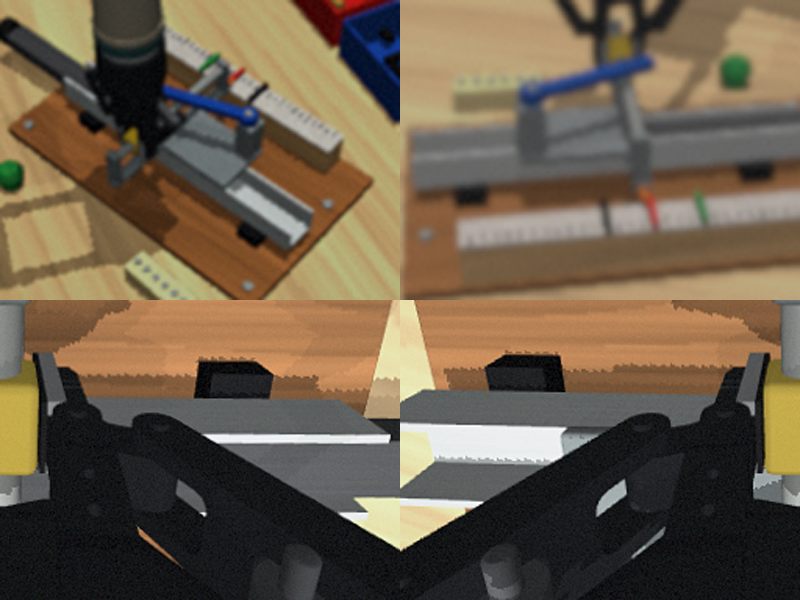

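Top right panel (scene): the orange pointer points at the red mark near (648, 200), slightly on the black side, with green beyond to the right. I'll quantify that.

```bash
python3 - <<'E'
from h import *
for cam,(r0,r1,c0,c1) in (('scene',(205,240,225,275)),('side',(165,200,245,290))):
  im=r.camera(cam); h=cv2.cvtColor(im,cv2.COLOR_RGB2HSV).astype(int)[r0:r1,c0:c1]
  H,S,V=h[...,0],h[...,1],h[...,2]
  for n,m,z in(('red',((H<5)|(H>174))&(S>130)&(V>90),.063),('orange',(H>=5)&(H<13)&(S>150)&(V>150),.066)):
    ys,xs=np.nonzero(m)
    if len(xs):
      P=[atz(cam,(x+c0,y+r0),z)-O for x,y in zip(xs,ys)]
      print(cam,n,len(xs)); 
      for x,y,p in zip(xs,ys,P): print('  ',x+c0,y+r0,round(1000*EX@p),round(1000*EY@p,1))
rep()
E
```

```text
scene red 5
   245 220 115 11.2
   244 221 119 7.9
   245 221 119 10.6
   245 222 123 9.9
   245 223 128 9.3
scene orange 6
   243 217 104 7.1
   243 218 109 6.5
   244 218 109 9.2
   244 219 113 8.6
   245 219 114 11.3
   244 220 118 7.9
side red 10
   275 178 133 8.8
   276 178 135 6.4
   274 179 127 8.4
   275 179 129 6.0
   276 179 131 3.6
   272 180 120 10.4
   273 180 122 8.0
   274 180 124 5.7
   275 180 126 3.3
   274 181 120 2.9
side orange 5
   276 177 136 7.4
   277 177 138 5.0
   272 181 114 5.9
   273 181 116 3.6
   272 182 111 3.2
t 7.37 cradle tcp mm [-56.    4.2  85. ] w 0.0207 F [-0.6 -5.3 -4. ]
tool-frame fix rotvec deg [ 0.15 -0.06  1.07]
```

Call:
jog_arm([
  [[-1, 3, 0], [0, 0, 0.5], 1],
  [[0, 1, 0], [0, 0, 0.4], 1],
  [[0, 0, 0], [0, 0, 0], 1],
  [[0, 0, 0], [0, 0, 0], 1],
  [[0, 0, 0], [0, 0, 0], 1],
  [[0, 0, 0], [0, 0, 0], 1],
])

```text
time: 7.87
tool_pos: [0.4942, -0.0473, 0.085]
eef_rot: [-0.315, 1.548, 0.292]
ft_force: [2.5, -4.2, -3.5]
width: 0.0216
```

```bash
python3 - <<'E'
from h import *
rep()
for cam,(r0,r1,c0,c1) in (('scene',(205,240,225,275)),('side',(165,200,245,290))):
  im=r.camera(cam); h=cv2.cvtColor(im,cv2.COLOR_RGB2HSV).astype(int)[r0:r1,c0:c1]
  H,S,V=h[...,0],h[...,1],h[...,2]
  for n,m,z in(('red',((H<5)|(H>174))&(S>130)&(V>90),.063),('orange',(H>=5)&(H<13)&(S>150)&(V>150),.066)):
    P=[atz(cam,(x+c0,y+r0),z)-O for y,x in zip(*np.nonzero(m))]
    print(cam,n,[(round(1000*EX@p),round(1000*EY@p,1)) for p in P])
  k=im[r0:r1,c0:c1]; cv2.imwrite(f'pics/d5{cam}.png',cv2.resize(k,(400,300),interpolation=2)[:,:,::-1])
cv2.imwrite('pics/d5.png',np.hstack([cv2.imread('pics/d5scene.png'),cv2.imread('pics/d5side.png')]))
E
```

```text
t 7.87 cradle tcp mm [-56.4   1.6  85. ] w 0.0216 F [ 0.8 -4.8 -3.5]
tool-frame fix rotvec deg [ 0.14 -0.11  0.83]
scene red [(114, np.float64(8.5)), (115, np.float64(11.2)), (119, np.float64(7.9)), (119, np.float64(10.6)), (123, np.float64(9.9)), (128, np.float64(9.3))]
scene orange [(108, np.float64(3.7)), (113, np.float64(8.6)), (114, np.float64(11.3))]
side red [(133, np.float64(8.8)), (135, np.float64(6.4)), (127, np.float64(8.4)), (129, np.float64(6.0)), (131, np.float64(3.6)), (120, np.float64(10.4)), (122, np.float64(8.0)), (124, np.float64(5.7)), (126, np.float64(3.3)), (116, np.float64(7.7)), (120, np.float64(2.9))]
side orange [(136, np.float64(7.4)), (138, np.float64(5.0)), (116, np.float64(3.6)), (113, np.float64(0.9))]
```

View pics/d5.png

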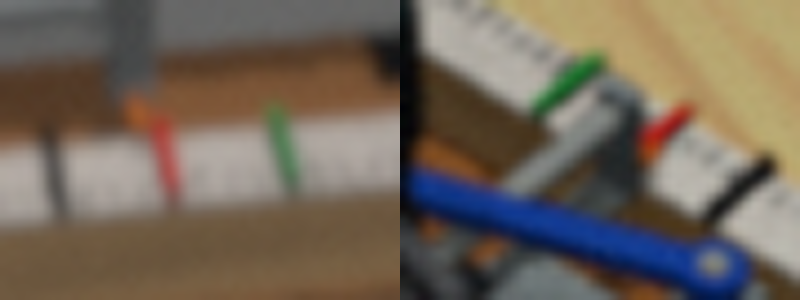

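The leg crept back about 1 mm per zero row under the spring: the pointer is now left of red in the scene view, at about (135, 110) against (160, 130). I'll add a shift to each row to make up for it.

Call:
jog_arm([
  [[0, 4, 0], [0, 0, 0.3], 1],
  [[0, 4, 0], [0, 0, 0.3], 1],
  [[0, 2, 0], [0, 0, 0], 1],
  [[0, 1, 0], [0, 0, 0], 1],
  [[0, 1, 0], [0, 0, 0], 1],
])

```text
time: 8.38
tool_pos: [0.4926, -0.0427, 0.085]
eef_rot: [-0.316, 1.547, 0.29]
ft_force: [1.5, -4.5, -3.2]
width: 0.0209
```

```bash
cat > chk.py <<'E'
from h import *
rep()
for cam,(r0,r1,c0,c1) in (('scene',(205,240,225,275)),('side',(165,200,245,290))):
  im=r.camera(cam); h=cv2.cvtColor(im,cv2.COLOR_RGB2HSV).astype(int)[r0:r1,c0:c1]
  H,S,V=h[...,0],h[...,1],h[...,2]
  for n,m,z in(('red',((H<5)|(H>174))&(S>130)&(V>90),.063),('orange',(H>=5)&(H<13)&(S>150)&(V>150),.066)):
    P=[atz(cam,(x+c0,y+r0),z)-O for y,x in zip(*np.nonzero(m))]
    print(cam,n,[(int(round(1000*EX@p)),float(round(1000*EY@p,1))) for p in P])
rep()
E
python3 chk.py
```

```text
t 8.38 cradle tcp mm [-56.2   6.4  85. ] w 0.0209 F [-0.3 -4.8 -3.2]
tool-frame fix rotvec deg [ 0.14 -0.07  0.97]
scene red [(115, 11.2), (119, 7.9), (119, 10.6), (123, 9.9), (128, 9.3)]
scene orange [(109, 9.2), (114, 11.3)]
side red [(133, 8.8), (135, 6.4), (127, 8.4), (129, 6.0), (131, 3.6), (122, 8.0), (124, 5.7), (126, 3.3), (120, 2.9)]
side orange [(136, 7.4), (138, 5.0), (114, 5.9)]
t 8.48 cradle tcp mm [-56.3   6.5  85. ] w 0.0215 F [-0.7 -5.3 -4.5]
tool-frame fix rotvec deg [ 0.15 -0.07  0.97]
```

Call:
jog_arm([
  [[0, 1.3, 0], [0, 0, 0], 1],
  [[0, 1.1, 0], [0, 0, 0], 1],
  [[0, 1.1, 0], [0, 0, 0], 1],
  [[0, 1.1, 0], [0, 0, 0], 1],
  [[0, 1.1, 3], [0, 0, 0], 1],
  [[0, 1.1, 5], [0, 0, 0], 1],
  [[0, 1.1, 6], [0, 0, 0], 1],
  [[0, 1.1, 6], [0, 0, 0], 1],
  [[0, 1.1, 6], [0, 0, 0], 1],
])

```text
time: 9.23
tool_pos: [0.5152, -0.033, 0.085]
eef_rot: [-0.327, 1.547, 0.275]
ft_force: [2.1, -7.2, -2.8]
width: 0.021
```

```bash
python3 chk.py
```

```text
t 9.23 cradle tcp mm [-31.7   6.9  85. ] w 0.021 F [-0.7 -7.4 -2.8]
tool-frame fix rotvec deg [-0.   -0.24  1.89]
scene red [(119, 7.9), (119, 10.6), (123, 9.9), (128, 9.3)]
scene orange [(105, 9.9), (109, 9.2), (114, 11.3), (118, 10.6)]
side red [(133, 8.8), (135, 6.4), (127, 8.4), (129, 6.0), (131, 3.6), (122, 8.0), (124, 5.7), (126, 3.3), (120, 2.9)]
side orange [(136, 7.4), (138, 5.0), (114, 5.9)]
t 9.33 cradle tcp mm [-30.6   6.8  85. ] w 0.0214 F [ 0.8 -6.3 -2.6]
tool-frame fix rotvec deg [ 0.01 -0.15  1.9 ]
```

Call:
jog_arm([
  [[0, 1, 5], [0, 0, 0.4], 1],
  [[0, 1, 6], [0, 0, 0.4], 1],
  [[0, 1, 6], [0, 0, 0.4], 1],
  [[0, 1, 6], [0, 0, 0.4], 1],
  [[0, 1, 6], [0, 0, 0.3], 1],
])

```text
time: 9.75
tool_pos: [0.5406, -0.0225, 0.085]
eef_rot: [-0.309, 1.557, 0.296]
ft_force: [-0.7, -6.4, -2.7]
width: 0.0217
```

```bash
python3 chk.py
```

```text
t 9.75 cradle tcp mm [-4.2  7.2 85. ] w 0.0217 F [-3.1 -5.7 -2.7]
tool-frame fix rotvec deg [ 0.06 -0.52  0.4 ]
scene red [(119, 7.9), (119, 10.6), (123, 9.9), (128, 9.3)]
scene orange [(109, 9.2), (109, 12.0), (113, 8.6), (114, 11.3), (118, 10.6)]
side red [(133, 8.8), (135, 6.4), (127, 8.4), (129, 6.0), (131, 3.6), (122, 8.0), (124, 5.7), (126, 3.3), (120, 2.9)]
side orange [(136, 7.4), (138, 5.0), (114, 5.9)]
t 9.85 cradle tcp mm [-2.8  6.7 85. ] w 0.0212 F [ 1.  -5.4 -3.3]
tool-frame fix rotvec deg [ 0.06 -0.38  0.46]
```

Force along x is now -3 N, so the lever is being pushed, and y is steady at 7. Continuing.

Call:
jog_arm([
  [[0, 1, 6], [0, 0, 0.1], 1],
  [[0, 1, 6], [0, 0, 0.1], 1],
  [[0, 1, 6], [0, 0, 0.1], 1],
  [[0, 1, 6], [0, 0, 0.1], 1],
  [[0, 1, 6], [0, 0, 0.1], 1],
])

```text
time: 10.27
tool_pos: [0.5665, -0.0138, 0.085]
eef_rot: [-0.313, 1.563, 0.293]
ft_force: [-3.2, -6.0, 0.5]
width: 0.0214
```

```bash
python3 chk.py
```

```text
t 10.27 cradle tcp mm [23.1  5.5 85. ] w 0.0214 F [-5.2 -4.4  0.5]
tool-frame fix rotvec deg [ 0.09 -0.89  0.58]
scene red [(115, 11.2), (119, 7.9), (119, 10.6), (123, 9.9), (128, 9.3)]
scene orange []
side red [(133, 8.8), (135, 6.4), (127, 8.4), (129, 6.0), (131, 3.6), (122, 8.0), (124, 5.7), (126, 3.3), (120, 2.9)]
side orange [(136, 7.4), (138, 5.0)]
t 10.37 cradle tcp mm [24.3  5.3 85. ] w 0.0208 F [-1.4 -4.7 -2. ]
tool-frame fix rotvec deg [ 0.09 -0.77  0.6 ]
```

Call:
jog_arm([
  [[0, 2, 5], [0, -0.2, 0.2], 1],
  [[0, 2, 5], [0, -0.2, 0.2], 1],
  [[0, 1.5, 5], [0, -0.1, 0.1], 1],
])

```text
time: 10.62
tool_pos: [0.577, -0.0088, 0.085]
eef_rot: [-0.312, 1.561, 0.293]
ft_force: [-2.8, -7.3, -0.5]
width: 0.0212
```

```bash
python3 chk.py; python3 - <<'E'
from h import *
a=r.camera('side');b=r.camera('scene')
cv2.imwrite('pics/e6.png',np.hstack([cv2.resize(x,(400,300),interpolation=2) for x in (a[150:270,180:340],b[160:250,170:290])])[:,:,::-1])
E
```

```text
t 10.62 cradle tcp mm [34.7  6.3 85. ] w 0.0212 F [-5.3 -5.7 -0.5]
tool-frame fix rotvec deg [ 0.07 -0.76  0.53]
scene red [(115, 11.2), (119, 7.9), (119, 10.6), (123, 9.9), (128, 9.3), (136, 10.7)]
scene orange []
side red [(135, 6.4)]
side orange [(138, 5.0)]
t 10.72 cradle tcp mm [35.7  6.2 85. ] w 0.0212 F [-2.5 -4.9 -1.9]
tool-frame fix rotvec deg [ 0.08 -0.67  0.54]
```

View pics/e6.png

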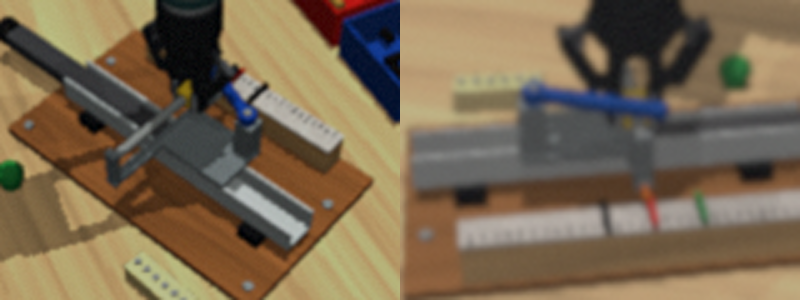

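In the scene view (right panel) the pointer is on the red mark at about (650, 200). The lever runs from (530, 93) to (665, 108), so it is well over, and I'll push on to the stop.

Call:
jog_arm([
  [[0, 1.4, 4], [0, -0.2, 0.2], 1],
  [[0, 1.4, 4], [0, -0.2, 0.2], 1],
  [[0, 1.2, 4], [0, -0.1, 0.1], 1],
])

```text
time: 11.07
tool_pos: [0.5793, -0.0077, 0.085]
eef_rot: [-0.311, 1.571, 0.294]
ft_force: [-8.7, -9.7, 3.5]
width: 0.0211
```

```bash
cat > lev.py <<'E'
from h import *
r.camera('scene')
for q in r.outline_of('scene','cam_lever')[:1]:
  print(q['score'],q['rect'])
im=r.camera('scene');h=cv2.cvtColor(im,cv2.COLOR_RGB2HSV).astype(int)[180:215,190:250]
m=(h[...,0]>105)&(h[...,0]<125)&(h[...,1]>150)
ys,xs=np.nonzero(m); P=np.array([atz('scene',(x+190,y+180),.13)-O for x,y in zip(xs,ys)]);c=np.c_[P@EX,P@EY]
v=cv2.fitLine(c.astype(np.float32),cv2.DIST_HUBER,0,.01,.01).ravel(); print('lean',np.arctan(v[0]/v[1]),c.min(0),c.max(0),len(c))
rep()
E
python3 lev.py
```

```text
0.77 [228.9, 190.8, 48.2, 12.3]
lean 0.3785085 [ 0.04323668 -0.08312612] [0.0910035  0.02384307] 122
t 11.22 cradle tcp mm [37.3  6.3 85. ] w 0.0212 F [-10.9  -6.    2.6]
tool-frame fix rotvec deg [ 0.05 -1.3   0.4 ]
```

```bash
python3 chk.py; python3 - <<'E'
from h import *
b=r.camera('scene')
cv2.imwrite('pics/e7.png',cv2.resize(b[175:235,210:290],(800,600),interpolation=2)[:,:,::-1])
E
python3 lev.py
```

```text
t 11.22 cradle tcp mm [37.3  6.3 85. ] w 0.0212 F [-10.9  -6.    2.6]
tool-frame fix rotvec deg [ 0.05 -1.3   0.4 ]
scene red [(115, 11.2), (119, 7.9), (119, 10.6), (123, 9.9), (128, 9.3), (136, 10.7)]
scene orange []
side red []
side orange []
t 11.32 cradle tcp mm [37.3  6.4 85. ] w 0.0211 F [-12.6  -5.6   3.7]
tool-frame fix rotvec deg [ 0.05 -1.3   0.4 ]
0.81 [226.6, 190.2, 49.6, 11.3]
lean 0.3803638 [ 0.04323668 -0.08312612] [0.0910035  0.02384307] 118
t 11.52 cradle tcp mm [37.3  6.3 85. ] w 0.0213 F [-10.3  -5.8   3.3]
tool-frame fix rotvec deg [ 0.04 -1.29  0.4 ]
```

View pics/e7.png

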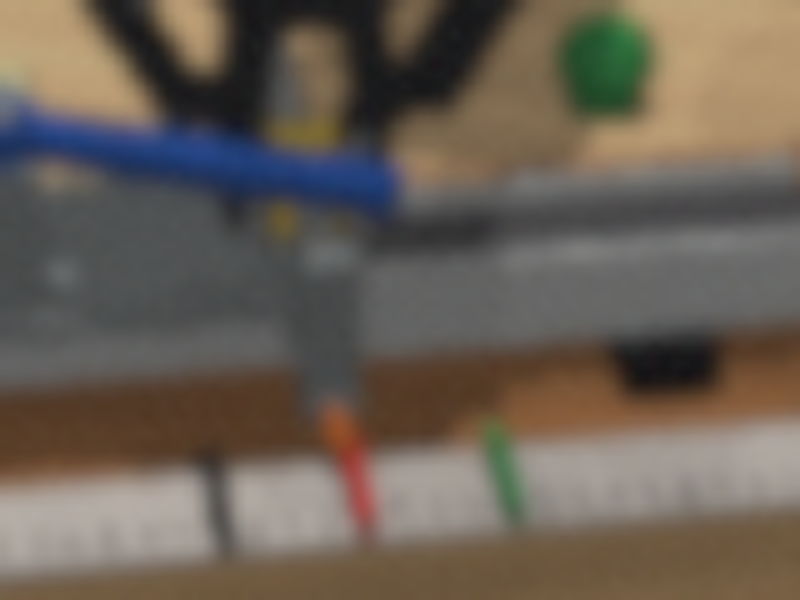

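The pointer at (335, 425) runs straight into the red mark at (357, 495), and the lever leans over to its stop. The push reads a steady 10 N or more. Handing in.

```bash
python3 -c "
from h import *
print(r.job_done()); rep()"
```

```text
the job is handed in; nothing more can be done
None
the job is handed in; nothing more can be done
```

I gripped the yellow sleeve, drew the leg out about 86 mm to the red mark and held it there. Then I slid the sleeve along the bar until the blue lever closed against its stop, and handed the job in still holding, at about 11.5 s.

**Last checks before handing in:**
- **Pointer:** it ran straight into the red mark in the final scene view, and the hand's y position was steady at 6.3 mm. Colour measurements taken earlier, as the sleeve slid, put the pointer within about 2 mm of the mark.
- **Lever:** it leaned about 0.38 rad (closed is 0.4), with a steady 10–12 N push against the stop.
- **Grip:** the opening was 21 mm, and the leg's spring pulled at about 6 N.
- **Bystanders:** I did not measure them at the end. The moves stayed clear of them, and the lamp lens looked undisturbed in the last view.

**What went wrong on the way:**
- The first grip was shallow because the arm drifted during the idle rows. I opened up, descended again and regripped.
- The leg also crept back about 5 mm before I closed the lever. I corrected that by adding a small pull to each row.
- In the last check the orange colour filter found no pointer pixels, and the side camera's view was blocked. The final pointer check therefore rests on the scene picture and the steady arm pose.

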